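Gauge a spare analyser rod in the taper gauge

ROBOT

A 6-joint arm with a two-finger parallel gripper is mounted at the origin on the work surface. World frame = base frame: x ahead of the robot, y to its left, z up, the work surface at z = 0. Lengths are in m, angles in degrees, forces in N, time in s.
With the tool pointing down it reaches from about 0.375 to 0.9 m from the base axis. Payload 3.1 kg.
Tool frame: the origin (TCP) lies at the very end of the fingers, on their centre line; the grasp point (between the pads) lies bot.grip_point_offset behind it (bot.grip_point_offset is the distance from the TCP to the grasp point, in m); z points along the fingers, y is the line along which they close (so a half turn about z gives the same grasp; the last joint's range is limited). The gripper opens to 87 mm and grips with 3 to 60 N. Pads are 19 mm wide; open, the fingers measure 117 mm over their backs; the gripper's body (75 mm by 190 mm) begins 51 mm behind the grasp point.
Start: joints at [-80.243, 30.224, 82.088, -0, 67.689, -10.227], TCP at [0.214, -0.587, 0.223] pointing down, gripper open.
Joint ranges: [-176.69, 176.69], [-43.24, 126.21], [12.49, 139.97], [-82, 262], [0, 151.66], [-163.58, 163.58]. Speed limits (degrees/s): [159.86, 159.86, 180, 180, 180, 180].

INTERFACE

Orientations are given as a 3x3 rotation matrix whose columns are the frame's x, y, z axes.
In Python, from rig import bot, viewer, ticket gives the robot as it stands.
- The arm moves only by the tool servo_tool, never from a script. Its argument "targets" is a list of rows, each an object with "offset": the shift along the tool's x, y, z in m, a list of three; "dr": the turn, a rotation vector about the tool's x, y, z in degrees, a list of three. In form: [{"offset": [x, y, z], "dr": [ax, ay, az]}, ...]. A call has 1 to 20 rows; each row is the pose to reach, as a shift and turn from the pose commanded when the call began, along the tool's axes at that moment; what a row does not reach only later rows make up. A row lasts 1/12 s, in which the tool goes at most 41.7 mm and 7.16 degrees, less where a joint would pass 70% of its speed; a pose out of reach is approached as far as the arm can. A call with a gripper value outside its range is refused whole. "gripper" is the gripper command: -1 is fully open, 1 is shut, values between are in proportion, set as the call begins (left out, the last holds). The fingers move at their own pace and stop on an object; the grip force is fixed at half the most. Time passes only in rows, so rows that repeat a pose let the fingers close. It gives the time, the measured TCP pose, the force, the opening and the grip force at its end, in the units of the state.
- bot.read_state(): the state, without advancing time (a new reading comes with each control period).
- viewer.capture(name): name is "scene" or "top" or "wrist"; returns a dict with "color" (480x640x3 uint8, red, green, blue), "camera_matrix" (3x3 intrinsics, pixels), "k1" (the pictures are not rectified: a ray, as slopes to the right and down, at radius r is drawn at 1 + k1 r^2 times it, then the intrinsics apply), "R" (3x3) and "t" (3): a world point X has camera coordinates R X + t. Camera axes: x right, y down, z forward; pixel columns grow to the right and rows downward; lengths in m; the calibration is good to about 2 mm. A picture is of the moment at which its call begins. There is no depth.
- ticket.hand_in(): hands the job in; it is judged then, once.
The state is a dict: "time_s": time; "joint_positions": joint angles; "qvel": joint speeds; "tau": joint torques, N m; "position": TCP position; "tcp_rot": TCP orientation; "force": force on the tool from outside, world axes, zero at the start; "moment": the same for the moment, N m; "opening": opening from 0.0 (shut) to 1.0 (fully open); "grasp_force": force on a finger pad.
Only numpy, scipy, OpenCV 4.12 (cv2) and the standard library are available. Lean on these libraries where they do the work, as an engineer would, in place of code of your own. Each camera call takes 0.05 s, during which the arm holds its last target. There are 200 camera calls.

TASK

Check the size of the orange rod that stands alone in the blue stand: stand it upright in the wide part of the taper gauge's slot, slide it towards the narrow end until it wedges between the jaws, and leave it there upright with the gauge's black follower pushed up to touch it, so that the reading is kept. The rods are soft plastic: press only lightly, about as hard as you would press a doorbell, never forcing. Leave the spare rods in the grey block and the bottle where they are.

Things in the scene. Friction and masses are not known exactly. Their poses are not given: they have to be found in the camera images.
- gauge: Taper gauge: aluminium block with blue side stripes, fixed, 230 long (its x) x 70 wide (its y) x 36 mm high. Origin: centre of its underside; x runs along the slot from wide to narrow end, z up. The slot, open at the top, runs along y = 0: floor 6 mm above the bench, 27 mm wide from x = -115 to +5 mm, then narrowing evenly to 11 mm at x = +95 mm (5 degrees each side).
- slot_mouth (a point): Loading place in the wide part of the slot, ahead of the parked follower: on the slot's middle line, at gauge x = -5 mm, level with the top of the walls (36 mm above the bench). A rod that stands on the slot's floor here has its centre 20 mm above this point.
- slot_narrow (a point): Point on the slot's middle line, level with the top of the walls, where the slot is narrowest (11 mm, gauge x = +95 mm); a blue block closes the slot behind it. A rod wedges between the jaws 15 to 65 mm before this point, according to its diameter, and stays wedged when let go.
- follower (a joint): Slide of the black follower along the gauge's x, in m: 0 fully back at the wide end, up to 0.135 towards the narrow end; it starts between 0 and 0.010. It moves with about 1.5 N of friction and stays where it is left. It can push a rod ahead of it along the slot; a push of 5 to 10 N wedges the rod, over about 18 N dents it.
- follower_face (a point): Centre of the front of the follower's tongue (faces along gauge x), 30 mm above the bench. The tongue, 10 mm wide, hangs in the slot from 12 mm above the bench up to the follower's black plate, which lies over the gauge: 64 long, 66 wide, 38 to 46 mm above the bench, its front edge 2 mm behind the face.
- follower_knob (a point): Blue upright knob of the follower, a box 14 mm along the slot x 22 mm across, from 46 to 92 mm above the bench. The point is on its middle line, 70 mm above the bench and 45 mm behind the face. Can be gripped or pushed from behind.
- stand: Blue block 60 x 60 x 20 mm, fixed, with one round hole 27 mm wide and 14 mm deep in its centre, in which the rod to be gauged stands. Origin: centre of its underside.
- spares: Grey block 150 (its x) x 60 x 20 mm, fixed, with three such holes at x = -45, 0 and +45 mm, in which the spare rods stand. Origin: centre of its underside.
- rod_a_center (a point): Centre of one of four loose orange plastic rods, round, upright, 100 mm long, unmarked, 14 to 22 mm in diameter (not known, differs from rod to rod), 18 to 67 g. Any of the four may be the one in the blue stand; the other three are spares. Standing in a hole or in the slot, its centre is 56 mm above the bench.
- rod_b_center (a point): Centre of one of four loose orange plastic rods, round, upright, 100 mm long, unmarked, 14 to 22 mm in diameter (not known, differs from rod to rod), 18 to 67 g. Any of the four may be the one in the blue stand; the other three are spares. Standing in a hole or in the slot, its centre is 56 mm above the bench.
- rod_c_center (a point): Centre of one of four loose orange plastic rods, round, upright, 100 mm long, unmarked, 14 to 22 mm in diameter (not known, differs from rod to rod), 18 to 67 g. Any of the four may be the one in the blue stand; the other three are spares. Standing in a hole or in the slot, its centre is 56 mm above the bench.
- rod_d_center (a point): Centre of one of four loose orange plastic rods, round, upright, 100 mm long, unmarked, 14 to 22 mm in diameter (not known, differs from rod to rod), 18 to 67 g. Any of the four may be the one in the blue stand; the other three are spares. Standing in a hole or in the slot, its centre is 56 mm above the bench.
- rod_a: The same rod as point rod_a_center; the origin is the centre of its foot.
- rod_b: The same rod as point rod_b_center; the origin is the centre of its foot.
- rod_c: The same rod as point rod_c_center; the origin is the centre of its foot.
- rod_d: The same rod as point rod_d_center; the origin is the centre of its foot.
- bottle_center (a point): Centre of a loose white bottle with a blue cap, 64 mm diameter, 150 mm high. Leave alone.
Things that resemble listed ones, but are neither listed nor needed, are in the scene too. Leave any turquoise look-alike of the rod_d alone. Several things look just like the gauge: the one meant starts nearest to the robot's base.

How it is judged (in metres and radians):
On the way, in this order (a step that is already met when the one before it is completed fails the run):
1. the rod stands upright on the floor of the slot in its wide part (rod centre before gauge x = 27 mm) (((z of rod_a_center in the frame of gauge between 0.05 and 0.06 m and y of rod_a_center in the frame of gauge between -0.008 and 0.008 m and angle between rod_a_center's own z axis and vertical below 0.12 rad and x of rod_a_center in the frame of gauge between -0.05 and 0.027 m) or (z of rod_b_center in the frame of gauge between 0.05 and 0.06 m and y of rod_b_center in the frame of gauge between -0.008 and 0.008 m and angle between rod_b_center's own z axis and vertical below 0.12 rad and x of rod_b_center in the frame of gauge between -0.05 and 0.027 m) or (z of rod_c_center in the frame of gauge between 0.05 and 0.06 m and y of rod_c_center in the frame of gauge between -0.008 and 0.008 m and angle between rod_c_center's own z axis and vertical below 0.12 rad and x of rod_c_center in the frame of gauge between -0.05 and 0.027 m) or (z of rod_d_center in the frame of gauge between 0.05 and 0.06 m and y of rod_d_center in the frame of gauge between -0.008 and 0.008 m and angle between rod_d_center's own z axis and vertical below 0.12 rad and x of rod_d_center in the frame of gauge between -0.05 and 0.027 m))), for 0.1 s.
2. that rod has slid along the slot to where it wedges between both jaws (((z of rod_a_center in the frame of gauge between 0.05 and 0.06 m and y of rod_a_center in the frame of gauge between -0.008 and 0.008 m and angle between rod_a_center's own z axis and vertical below 0.12 rad and x of rod_a_center in the frame of gauge between 0.0753 and 0.0858 m) or (z of rod_b_center in the frame of gauge between 0.05 and 0.06 m and y of rod_b_center in the frame of gauge between -0.008 and 0.008 m and angle between rod_b_center's own z axis and vertical below 0.12 rad and x of rod_b_center in the frame of gauge between 0.0612 and 0.0717 m) or (z of rod_c_center in the frame of gauge between 0.05 and 0.06 m and y of rod_c_center in the frame of gauge between -0.008 and 0.008 m and angle between rod_c_center's own z axis and vertical below 0.12 rad and x of rod_c_center in the frame of gauge between 0.0471 and 0.0576 m) or (z of rod_d_center in the frame of gauge between 0.05 and 0.06 m and y of rod_d_center in the frame of gauge between -0.008 and 0.008 m and angle between rod_d_center's own z axis and vertical below 0.12 rad and x of rod_d_center in the frame of gauge between 0.033 and 0.0435 m))), for 0.2 s.
At the end, for the whole second after the job is handed in: The rod from the blue stand stands upright (within 0.12 rad) on the slot's floor, wedged: no more than 2.5 mm short of where its diameter meets both jaws, let go and at rest; the follower's face is within 2.5 mm of the rod; the three spare rods stand in the holes of the grey block (((z of rod_a_center in the frame of gauge between 0.05 and 0.06 m and y of rod_a_center in the frame of gauge between -0.008 and 0.008 m and angle between rod_a_center's own z axis and vertical below 0.12 rad and x of rod_a_center in the frame of gauge between 0.0753 and 0.0858 m and x of rod_a_center in the frame of follower_face below 0.0095 m and linear speed of rod_a below 0.01 m/s and contact force between the fingers and rod_a below 0.05 N and horizontal distance between each of rod_b_center, rod_c_center, rod_d_center and spares below 0.055 m and height (world z) of each of rod_b_center, rod_c_center, rod_d_center below 0.06 m and angle between each of rod_b_center, rod_c_center, rod_d_center's own z axis and vertical below 0.15 rad) or (z of rod_b_center in the frame of gauge between 0.05 and 0.06 m and y of rod_b_center in the frame of gauge between -0.008 and 0.008 m and angle between rod_b_center's own z axis and vertical below 0.12 rad and x of rod_b_center in the frame of gauge between 0.0612 and 0.0717 m and x of rod_b_center in the frame of follower_face below 0.0108 m and linear speed of rod_b below 0.01 m/s and contact force between the fingers and rod_b below 0.05 N and horizontal distance between each of rod_a_center, rod_c_center, rod_d_center and spares below 0.055 m and height (world z) of each of rod_a_center, rod_c_center, rod_d_center below 0.06 m and angle between each of rod_a_center, rod_c_center, rod_d_center's own z axis and vertical below 0.15 rad) or (z of rod_c_center in the frame of gauge between 0.05 and 0.06 m and y of rod_c_center in the frame of gauge between -0.008 and 0.008 m and angle between rod_c_center's own z axis and vertical below 0.12 rad and x of rod_c_center in the frame of gauge between 0.0471 and 0.0576 m and x of rod_c_center in the frame of follower_face below 0.012 m and linear speed of rod_c below 0.01 m/s and contact force between the fingers and rod_c below 0.05 N and horizontal distance between each of rod_a_center, rod_b_center, rod_d_center and spares below 0.055 m and height (world z) of each of rod_a_center, rod_b_center, rod_d_center below 0.06 m and angle between each of rod_a_center, rod_b_center, rod_d_center's own z axis and vertical below 0.15 rad) or (z of rod_d_center in the frame of gauge between 0.05 and 0.06 m and y of rod_d_center in the frame of gauge between -0.008 and 0.008 m and angle between rod_d_center's own z axis and vertical below 0.12 rad and x of rod_d_center in the frame of gauge between 0.033 and 0.0435 m and x of rod_d_center in the frame of follower_face below 0.0132 m and linear speed of rod_d below 0.01 m/s and contact force between the fingers and rod_d below 0.05 N and horizontal distance between each of rod_a_center, rod_b_center, rod_c_center and spares below 0.055 m and height (world z) of each of rod_a_center, rod_b_center, rod_c_center below 0.06 m and angle between each of rod_a_center, rod_b_center, rod_c_center's own z axis and vertical below 0.15 rad))); the robot touches nothing.
It fails at once if the rod is forced: more than 60 N between a rod and the gauge, or more than 20 N between a rod and the follower (contact force between any of rod_a, rod_b, rod_c, rod_d and gauge above 60 N or contact force between any of rod_a, rod_b, rod_c, rod_d and follower above 20 N).
It fails at once if a second rod is moved (more than 20 mm) (distance of each of rod_a_center, rod_b_center from where it was at the start of the episode above 0.02 m or distance of each of rod_a_center, rod_c_center from where it was at the start of the episode above 0.02 m or distance of each of rod_a_center, rod_d_center from where it was at the start of the episode above 0.02 m or distance of each of rod_b_center, rod_c_center from where it was at the start of the episode above 0.02 m or distance of each of rod_b_center, rod_d_center from where it was at the start of the episode above 0.02 m or distance of each of rod_c_center, rod_d_center from where it was at the start of the episode above 0.02 m).
It fails at once if the bottle is moved more than 30 mm (distance of bottle_center from where it was at the start of the episode above 0.03 m).
It also fails if it takes over 58 s, if anything falls off the work surface, if the arm or the gripper's body presses on something with over 40 N, if the wrist force passes 120 N, or if a joint passes its speed limit or range.

## Working session

There is one attempt and no reset: what is moved stays moved. The work goes in short steps, Python scripts to look and compute and a tool call to move; the robot and the scene stay as the last step left them, time stands still between calls to the robot, and variables do not carry over. Pictures are saved under pics/ and viewed, at most 10 in all, crops included, and the job is handed in when it is done.

Besides the shell and the picture viewer there is one more tool, called after "Call:" by a JSON object that holds its "op" and its "data", one argument or row to a line. servo_tool: Moves the arm, as the interface text tells. Its arguments: {"type":"object","properties":{"targets":{"type":"array"},"gripper":{"type":"number"}},"required":["targets"]}

```bash
mkdir -p pics; cat > h.py <<'E'
import numpy as np, cv2
from rig import bot, viewer, ticket
def cap(n,f=None):
    c=viewer.capture(n)
    if f: cv2.imwrite('pics/'+f,c['color'][:,:,::-1])
    return c
def ray(c,u,v):
    K=np.array(c['camera_matrix']);k=c['k1'];R=np.array(c['R']);t=np.array(c['t'])
    p=cv2.undistortPoints(np.array([[[u,v]]],float),K,np.array([k,0,0,0.]))[0,0]
    return -R.T@t, R.T@np.array([p[0],p[1],1])
def onz(c,u,v,z):
    o,d=ray(c,u,v); return o+d*(z-o[2])/d[2]
def proj(c,X):
    K=np.array(c['camera_matrix']);p=np.array(c['R'])@np.array(X)+np.array(c['t'])
    x=p[:2]/p[2]; x=x*(1+c['k1']*(x@x)); return K[:2,:2]@x+K[:2,2]
E
python3 - <<'E'
from h import *
a=cap('top','top1.png');b=cap('scene','scene1.png')
for c in(a,b):print(np.round(-np.array(c['R']).T@c['t'],3),c['k1'],np.round(c['camera_matrix'],1).tolist())
s=bot.read_state();print(s,bot.grip_point_offset)
E
```

```text
[ 0.363 -0.004  1.767] 0.05058033304070216 [[572.0, 0.0, 309.0], [0.0, 572.0, 237.8], [0.0, 0.0, 1.0]]
[ 1.104 -0.788  1.084] -0.0025163713838666094 [[510.8, 0.0, 322.3], [0.0, 510.8, 240.2], [0.0, 0.0, 1.0]]
{'time_s': 0.1, 'joint_positions': array([-8.02408265e+01,  3.02742555e+01,  8.21469004e+01, -1.05880124e-03,
        6.76887914e+01, -1.02268864e+01]), 'qvel': array([-0.09235271, -0.14660391, -0.1861267 ,  0.0076845 ,  0.0589664 ,
       -0.04293355]), 'tau': array([-1.53173465e-05, -4.40984809e+01, -1.77150357e+01,  6.34027692e-02,
        5.33675216e-02, -4.90903744e-05]), 'position': array([ 0.21353697, -0.58671268,  0.22167478]), 'tcp_rot': array([[ 9.39773458e-01,  3.41797791e-01, -3.42123300e-04],
       [ 3.41797809e-01, -9.39771617e-01,  1.88827450e-03],
       [ 3.23890285e-04, -1.89148725e-03, -9.99998159e-01]]), 'force': array([-0.26905613, -0.48356924,  0.54884691]), 'moment': array([-0.01814329,  0.01858384,  0.02658561]), 'grasp_force': 0.0, 'opening': 0.9990687789631671} 0.0187
```

View pics/top1.png

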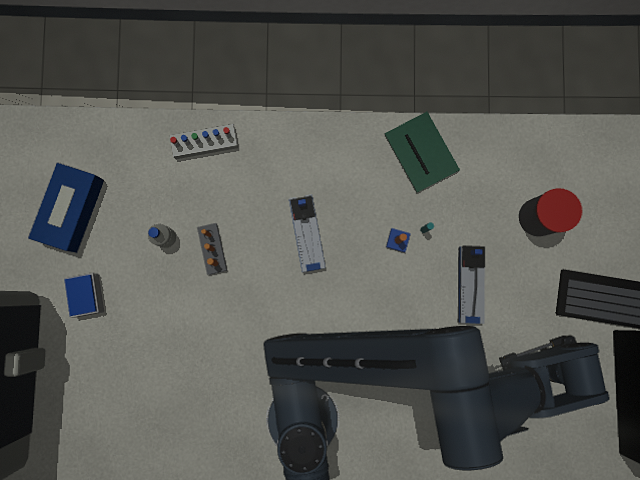

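View pics/scene1.png

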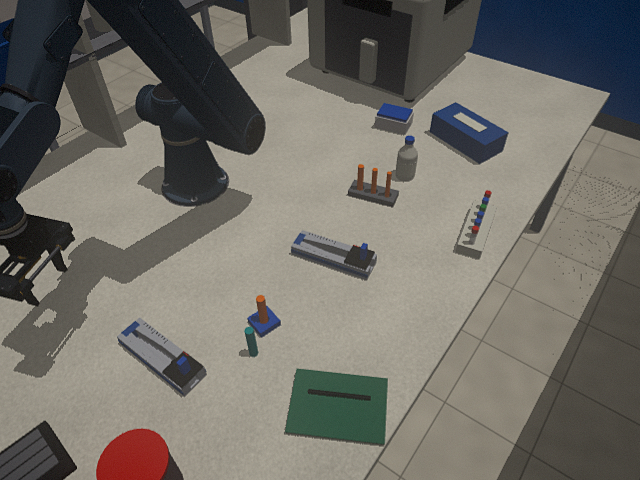

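The top view shows two gauges, at about (308,235) and (471,285). The stand is at (399,240) with the turquoise decoy at (427,230), the spares are at (211,249) and the bottle at (160,236). Next I'll convert these to positions.

```bash
python3 - <<'E'
from h import *
c=cap('top')
print(np.round(c['R'],3).tolist())
print('base px',proj(c,[0,0,0]))
for n,u,v,z in [('g1 far',302,202,.04),('g1 near',314,268,.03),('g2 far',472,251,.04),('g2 near',470,320,.03),('stand',398,240,.02),('rodtop',402,239,.106),('spares',211,249,.02),('bottle',155,231,.15),('turq',430,226,.1)]:
    p=onz(c,u,v,z);print(n,np.round(p,3),np.hypot(*p[:2]).round(3))
hsv=cv2.cvtColor(c['color'],cv2.COLOR_RGB2HSV)
for name,lo,hi in [('blue',(105,120,50),(125,255,255)),('orange',(5,150,80),(18,255,255))]:
    m=cv2.inRange(hsv,lo,hi);n,l,st,ce=cv2.connectedComponentsWithStats(m)
    for i in range(1,n):
        if st[i,4]>15: print(name,st[i].tolist(),ce[i].round(1))
im=cv2.resize(c['color'][190:340,280:500,::-1],None,fx=3.6,fy=3.6,interpolation=cv2.INTER_CUBIC);cv2.imwrite('pics/crop1.png',im)
E
```

```text
[[0.014, -1.0, 0.005], [-0.995, -0.015, -0.099], [0.099, -0.004, -0.995]]
base px [302.70329719 416.58073239]
g1 far [0.644 0.012 0.04 ] 0.644
g1 near [ 0.444 -0.028  0.03 ] 0.445
g2 far [ 0.502 -0.504  0.04 ] 0.711
g2 near [ 0.295 -0.497  0.03 ] 0.578
stand [ 0.534 -0.284  0.02 ] 0.605
rodtop [ 0.529 -0.282  0.106] 0.599
spares [0.498 0.288 0.02 ] 0.575
bottle [0.537 0.425 0.15 ] 0.685
turq [ 0.569 -0.365  0.1  ] 0.676
blue [213, 129, 6, 6, 27] [215.4 131.7]
blue [202, 131, 6, 6, 26] [204.7 133.7]
blue [181, 135, 6, 6, 27] [183.4 137.4]
blue [29, 163, 66, 88, 2622] [ 61.4 206.6]
blue [298, 199, 8, 6, 37] [301.4 201.5]
blue [148, 227, 10, 11, 78] [153.1 232.1]
blue [387, 229, 23, 23, 272] [396.8 240.5]
blue [475, 249, 8, 6, 38] [478.2 251.1]
blue [307, 263, 13, 8, 76] [312.9 266.6]
blue [65, 275, 31, 41, 961] [ 79.8 294.9]
blue [459, 289, 1, 33, 33] [459. 305.]
blue [466, 317, 14, 6, 83] [472.6 319.5]
orange [399, 234, 7, 7, 37] [402.2 236.9]
orange [204, 244, 6, 5, 23] [206.8 245.9]
orange [207, 259, 7, 5, 28] [210.1 261. ]
```

View pics/crop1.png

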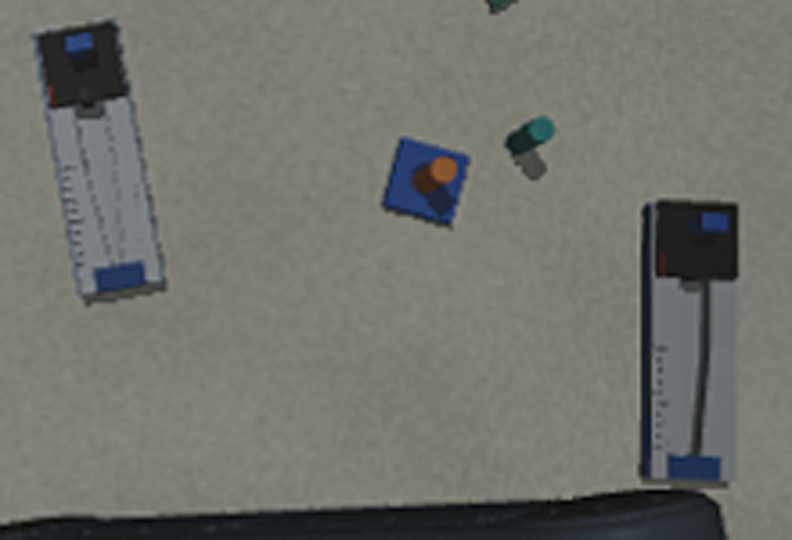

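The nearer gauge is the one at (308,235), about 0.54 m from the base against 0.64 m for the other. Its wide end is the far end and its narrow end faces the robot. I'll move above the stand rod for a closer look with the wrist camera.

```bash
cat >> h.py <<'E'
def rel(p,ang=None):
    """tool-frame offset to world point p; dr z to turn tool x to world angle ang(deg)"""
    s=bot.read_state();R=s['tcp_rot'];o=R.T@(np.array(p)-s['position'])
    a=np.degrees(np.arctan2(R[1,0],R[0,0]))
    print('rel',np.round(o,4),'dz',None if ang is None else round(a-ang,2),'tilt',np.round(R[:2,2],4))
E
python3 - <<'E'
from h import *
rel([.50,-.30,.24],11)
E
```

```text
rel [ 0.3672 -0.1716 -0.0178] dz 8.99 tilt [-0.0003  0.0017]
```

Call:
{"op": "servo_tool", "data": {
  "targets": [
    {"offset":[0.367,-0.172,-0.018],"dr":[0,0,9]},
    {"offset":[0.367,-0.172,-0.018],"dr":[0,0,9]},
    {"offset":[0.367,-0.172,-0.018],"dr":[0,0,9]},
    {"offset":[0.367,-0.172,-0.018],"dr":[0,0,9]},
    {"offset":[0.367,-0.172,-0.018],"dr":[0,0,9]},
    {"offset":[0.367,-0.172,-0.018],"dr":[0,0,9]},
    {"offset":[0.367,-0.172,-0.018],"dr":[0,0,9]},
    {"offset":[0.367,-0.172,-0.018],"dr":[0,0,9]},
    {"offset":[0.367,-0.172,-0.018],"dr":[0,0,9]},
    {"offset":[0.367,-0.172,-0.018],"dr":[0,0,9]},
    {"offset":[0.367,-0.172,-0.018],"dr":[0,0,9]},
    {"offset":[0.367,-0.172,-0.018],"dr":[0,0,9]},
    {"offset":[0.367,-0.172,-0.018],"dr":[0,0,9]}
  ]
}}

```text
time_s: 1.23
position: [0.4994, -0.3003, 0.2402]
tcp_rot: [[0.982, 0.191, -0.001], [0.191, -0.982, -0.0], [-0.001, -0.0, -1.0]]
force: [-0.7, -0.9, -0.1]
opening: 0.999
grasp_force: 0.0
```

```bash
python3 - <<'E'
from h import *
s=bot.read_state();print(s['position'],s['time_s'],s['force'])
c=cap('wrist','w1.png');print(np.round(-np.array(c['R']).T@c['t'],3),np.array(c['R'])[2],proj(c,[.529,-.282,.106]))
E
```

```text
[ 0.49935231 -0.3003306   0.2402303 ] 1.2333 [-0.67150462 -0.8507965  -0.105871  ]
[ 0.58  -0.284  0.403] [-0.29779829 -0.05902701 -0.95280218] [309.47078749 177.63637734]
```

View pics/w1.png

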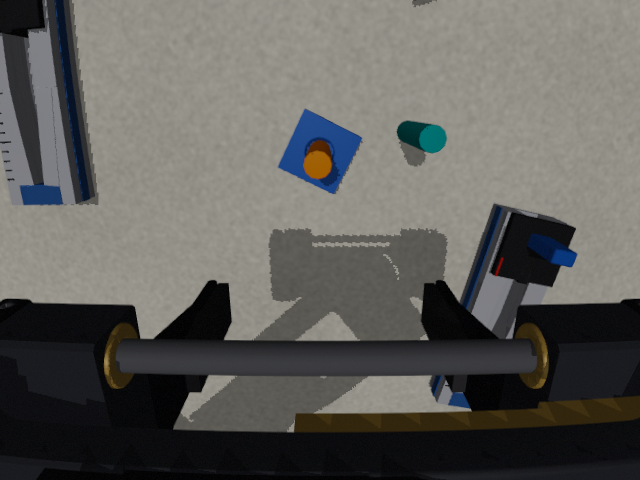

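The wrist view shows the rod top at about (318,165) on the blue stand, with the turquoise decoy at (425,138) and the gauge at left, its narrow blue block at (42,195). I'll measure the rod top by colour.

```bash
python3 - <<'E'
from h import *
c=cap('wrist')
hsv=cv2.cvtColor(c['color'],cv2.COLOR_RGB2HSV)
m=cv2.inRange(hsv,(5,150,170),(20,255,255));n,l,st,ce=cv2.connectedComponentsWithStats(m)
i=1+st[1:,4].argmax();print(st[i],ce[i])
p=onz(c,*ce[i],.106);print('rod',p, 'dia', np.linalg.norm(onz(c,st[i][0],ce[i][1],.106)-onz(c,st[i][0]+st[i][2],ce[i][1],.106)))
m=cv2.inRange(hsv,(105,120,60),(125,255,255));m[:, :250]=0;m[:,390:]=0;m[250:]=0
r=cv2.minAreaRect(cv2.findNonZero(m));print(r,'stand',onz(c,*r[0],.02))
rel([p[0],p[1],.12]);rel([p[0],p[1],.062])
E
```

```text
Traceback (most recent call last):
ValueError: attempt to get argmax of an empty sequence
```

```bash
python3 - <<'E'
from h import *
c=cap('wrist')
hsv=cv2.cvtColor(c['color'],cv2.COLOR_RGB2HSV);print(hsv[165,318],hsv[145,318])
v=int(hsv[165,318,2]);m=cv2.inRange(hsv,(4,120,v-25),(25,255,255));m[250:]=0;n,l,st,ce=cv2.connectedComponentsWithStats(m)
i=1+st[1:,4].argmax();print(st[i],ce[i])
p=onz(c,*ce[i],.106);print('rod',p, 'dia', np.linalg.norm(onz(c,st[i][0],ce[i][1],.106)-onz(c,st[i][0]+st[i][2],ce[i][1],.106)))
m=cv2.inRange(hsv,(100,120,50),(125,255,255));m[:, :250]=0;m[:,390:]=0;m[250:]=0
r=cv2.minAreaRect(cv2.findNonZero(m));print(r,'stand',onz(c,*r[0],.02))
rel([p[0],p[1],.13]);rel([p[0],p[1],.062])
E
```

```text
[ 18 250 160] [ 13 255  84]
[303 150  27  28 588] [315.94047619 163.41836735]
rod [ 0.5398397  -0.28575567  0.106     ] dia 0.019945081904710005
((317.9000244140625, 150.70001220703125), (63.95154571533203, 63.951541900634766), 26.56505012512207) stand [ 0.54040636 -0.28551999  0.02      ]
rel [ 0.0434 -0.0076  0.1103] dz None tilt [-0.0006  0.0001]
rel [ 0.0434 -0.0076  0.1783] dz None tilt [-0.0006  0.0001]
```

Call:
{"op": "servo_tool", "data": {
  "targets": [
    {"offset":[0.03,-0.008,0.0],"dr":[0,0,0]},
    {"offset":[0.043,-0.008,0.03],"dr":[0,0,0]},
    {"offset":[0.043,-0.008,0.06],"dr":[0,0,0]},
    {"offset":[0.043,-0.008,0.09],"dr":[0,0,0]},
    {"offset":[0.043,-0.008,0.12],"dr":[0,0,0]},
    {"offset":[0.043,-0.008,0.15],"dr":[0,0,0]},
    {"offset":[0.043,-0.008,0.17],"dr":[0,0,0]},
    {"offset":[0.043,-0.008,0.178],"dr":[0,0,0]},
    {"offset":[0.043,-0.008,0.178],"dr":[0,0,0]},
    {"offset":[0.043,-0.008,0.178],"dr":[0,0,0]}
  ]
}}

```text
time_s: 2.22
position: [0.5404, -0.2853, 0.0629]
tcp_rot: [[0.982, 0.189, 0.0], [0.189, -0.982, -0.0], [0.0, 0.0, -1.0]]
force: [0.6, -0.1, 0.7]
opening: 1.003
grasp_force: 0.0
```

Call:
{"op": "servo_tool", "data": {
  "targets": [
    {"offset":[0,0,0],"dr":[0,0,0]},
    {"offset":[0,0,0],"dr":[0,0,0]},
    {"offset":[0,0,0],"dr":[0,0,0]},
    {"offset":[0,0,0],"dr":[0,0,0]},
    {"offset":[0,0,0],"dr":[0,0,0]},
    {"offset":[0,0,0],"dr":[0,0,0]},
    {"offset":[0,0,0],"dr":[0,0,0]},
    {"offset":[0,0,0],"dr":[0,0,0]},
    {"offset":[0,0,0],"dr":[0,0,0]},
    {"offset":[0,0,0],"dr":[0,0,0]},
    {"offset":[0,0,0],"dr":[0,0,0]},
    {"offset":[0,0,0],"dr":[0,0,0]}
  ],
  "gripper": 1
}}

```text
time_s: 3.22
position: [0.5404, -0.2841, 0.0624]
tcp_rot: [[0.982, 0.191, -0.0], [0.191, -0.982, 0.0], [-0.0, -0.0, -1.0]]
force: [0.9, 0.1, -0.2]
opening: 0.239
grasp_force: 30.0
```

The grip opening of about 20.8 mm points to rod d, nominally 21.4 mm, which should wedge at gauge x ≈ 35.5 mm. I'll lift it and move beside the gauge for a closer look.

```bash
python3 - <<'E'
from h import *
rel([.50,-.09,.24],11)
E
```

```text
rel [-0.0027 -0.1983 -0.1775] dz -0.01 tilt [-0.0002  0.0002]
```

Call:
{"op": "servo_tool", "data": {
  "targets": [
    {"offset":[0,0,-0.02],"dr":[0,0,0]},
    {"offset":[0,0,-0.05],"dr":[0,0,0]},
    {"offset":[0,0,-0.08],"dr":[0,0,0]},
    {"offset":[0,0,-0.11],"dr":[0,0,0]},
    {"offset":[0,0,-0.145],"dr":[0,0,0]},
    {"offset":[0,-0.03,-0.177],"dr":[0,0,0]},
    {"offset":[0,-0.06,-0.177],"dr":[0,0,0]},
    {"offset":[0,-0.095,-0.177],"dr":[0,0,0]},
    {"offset":[0,-0.13,-0.177],"dr":[0,0,0]},
    {"offset":[0,-0.165,-0.177],"dr":[0,0,0]},
    {"offset":[0,-0.19,-0.177],"dr":[0,0,0]},
    {"offset":[0,-0.198,-0.177],"dr":[0,0,0]},
    {"offset":[0,-0.198,-0.177],"dr":[0,0,0]},
    {"offset":[0,-0.198,-0.177],"dr":[0,0,0]}
  ]
}}

```text
time_s: 4.38
position: [0.5032, -0.0903, 0.2398]
tcp_rot: [[0.981, 0.191, 0.001], [0.191, -0.981, -0.001], [0.001, 0.001, -1.0]]
force: [0.7, -0.6, -0.8]
opening: 0.235
grasp_force: 30.0
```

```bash
python3 - <<'E'
from h import *
c=cap('wrist','w2.png')
for p in ([.543,-.008,.036],[.65,.013,.036]):print(proj(c,p))
E
```

```text
[244.36002563 140.90626575]
[238.31230383  10.11848241]
```

View pics/w2.png

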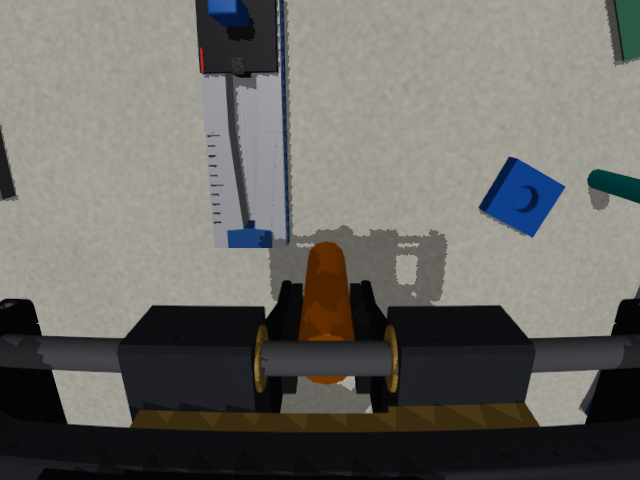

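The wrist view shows the gauge: its narrow end at row ~247 (u 214–290), the blue end block at u 228–272, and the black plate's front edge at row ~74. The knob is at (228,10) and the rod hangs in the gripper. I'll take the gauge edges from row profiles.

```bash
python3 - <<'E'
from h import *
c=cap('wrist')
im=c['color'];g=cv2.cvtColor(im,cv2.COLOR_RGB2GRAY)
cr=np.ascontiguousarray(im[60:255,190:300,::-1]);cv2.imwrite('pics/cr2.png',cv2.resize(cr,None,fx=3,fy=3,interpolation=cv2.INTER_NEAREST))
hsv=cv2.cvtColor(im,cv2.COLOR_RGB2HSV)
for v in (90,150,210):
    print(v,' '.join(f'{a}' for a in g[v,198:296]))
m=cv2.inRange(hsv,(100,120,50),(125,255,255));m[:,:190]=0;m[:,310:]=0;m[255:]=0
n,l,st,ce=cv2.connectedComponentsWithStats(m)
for i in range(1,n):
    if st[i,4]>15:print(st[i],ce[i])
E
```

```text
90 157 158 157 152 152 152 152 152 152 152 152 152 152 153 153 153 154 154 154 154 154 154 154 154 154 154 154 81 52 52 53 52 53 54 64 89 101 153 151 152 153 156 156 154 153 157 157 148 136 145 154 155 156 156 155 154 154 151 154 157 157 157 157 157 157 158 157 158 157 157 157 158 157 157 157 157 158 158 158 158 158 156 108 51 36 51 42 101 101 99 100 116 160 158 158 157 157 158
150 157 157 157 156 158 159 158 154 147 148 149 148 148 148 148 148 149 148 148 148 148 149 149 149 148 148 148 148 149 149 149 149 105 61 52 52 53 53 53 60 87 136 138 146 151 153 149 144 151 153 150 147 150 150 148 146 147 147 148 150 150 150 151 151 151 151 151 151 152 152 151 152 151 151 152 151 152 152 152 152 152 152 153 144 108 46 44 40 73 102 101 133 158 159 159 161 161 162
210 150 155 158 159 157 156 156 156 157 156 157 159 154 146 144 144 144 143 144 144 144 143 144 144 144 144 144 143 145 144 145 144 144 144 144 144 144 144 145 144 145 131 53 53 52 53 53 52 61 80 109 139 144 144 143 143 143 146 146 146 146 146 146 146 146 146 146 146 146 146 146 146 146 147 146 147 147 146 146 146 146 146 147 147 146 147 108 46 46 35 76 93 93 135 152 155 156 156
[205   0  42  27 940] [226.76595745  12.05212766]
[280   0   9 244 532] [283.54323308 120.06954887]
[227 221  44  27 859] [248.49941793 237.35972061]
```

View pics/cr2.png

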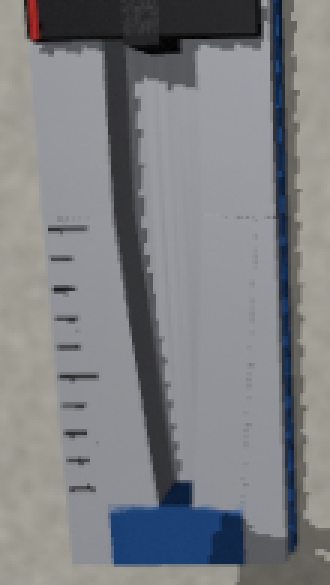

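The crop shows the slot's shaded left wall (top edge u 225→240 over rows 90–210), clean outer edges on both sides, and the near end at row ~247.7. From these I can compute the gauge frame.

```bash
cat > gf.py <<'E'
from h import *
c=cap('wrist')
L=np.array([onz(c,u,v,.036)[:2] for u,v in [(201,90),(205.7,150),(210.5,210)]])
Rr=np.array([onz(c,u,v,.036)[:2] for u,v in [(280.3,90),(282.2,150),(284.2,210)]])
dl=L[2]-L[0];dr=Rr[2]-Rr[0]
print('ang',*(np.degrees(np.arctan2(d[1],d[0])) for d in (dl,dr)))
d=dl/np.linalg.norm(dl)+dr/np.linalg.norm(dr);d/=np.linalg.norm(d);n=np.array([-d[1],d[0]])
print('width',L.mean(0)@n-Rr.mean(0)@n)
mid=(L.mean(0)@n+Rr.mean(0)@n)/2
e=onz(c,215,247.7,.036)[:2]@d; e2=onz(c,227,247.7,.036)[:2]@d
o=d*(e-.115)+n*mid
print('origin',o,'d',d,e-e2)
for u,v in [(225,90),(230.2,150),(239.6,210)]:
    p=onz(c,u,v,.036)[:2]-o;print('slot L edge gauge',p@d,p@n)
p=onz(c,240,73,.046)[:2]-o;print('plate front x',p@d)
k=onz(c,226,135,.036)[:2]-o;print('kink',k@d)
p=onz(c,239,229,.036)[:2]-o;print('block',p@d)
m=o-.005*d
print('mouth',m)
a=np.degrees(np.arctan2(-d[1],-d[0]))
rel([m[0],m[1],.2],a)
E
python3 gf.py
```

```text
ang -168.96302977009356 -168.80978612331364
width -0.0699092421378194
origin [ 0.55625308 -0.00549319] d [-0.98124697 -0.19275475] -2.108608846007609e-05
slot L edge gauge -0.03100410589241038 -0.013649700736274735
slot L edge gauge 0.02118253697271911 -0.012323969896548645
slot L edge gauge 0.07728677761936274 -0.007249779421794629
plate front x -0.04411447501036574
kink 0.007778906158750212
block 0.09603647188720005
mouth [ 0.56115931 -0.00452942]
rel [ 0.0731 -0.0744  0.0395] dz -0.21 tilt [ 0.0007 -0.0007]
```

The edges agree with the given sizes: width 69.9 mm, half-slot 13.6 mm, and the block at +96 mm. The follower face is at about -42 mm. Next I'll hover with the rod foot just above the slot at gauge x ≈ 0.

Call:
{"op": "servo_tool", "data": {
  "targets": [
    {"offset":[0.017,-0.018,0.0],"dr":[0,0,-0.2]},
    {"offset":[0.036,-0.038,0.0],"dr":[0,0,-0.2]},
    {"offset":[0.055,-0.06,0.0],"dr":[0,0,-0.2]},
    {"offset":[0.068,-0.074,0.01],"dr":[0,0,-0.2]},
    {"offset":[0.068,-0.074,0.04],"dr":[0,0,-0.2]},
    {"offset":[0.068,-0.074,0.07],"dr":[0,0,-0.2]},
    {"offset":[0.068,-0.074,0.1],"dr":[0,0,-0.2]},
    {"offset":[0.068,-0.074,0.12],"dr":[0,0,-0.2]},
    {"offset":[0.068,-0.074,0.134],"dr":[0,0,-0.2]},
    {"offset":[0.068,-0.074,0.134],"dr":[0,0,-0.2]},
    {"offset":[0.068,-0.074,0.134],"dr":[0,0,-0.2]},
    {"offset":[0.068,-0.074,0.134],"dr":[0,0,-0.2]},
    {"offset":[0.068,-0.074,0.134],"dr":[0,0,-0.2]}
  ]
}}

```text
time_s: 5.62
position: [0.5567, -0.0049, 0.1068]
tcp_rot: [[0.981, 0.193, 0.003], [0.193, -0.981, -0.001], [0.003, 0.001, -1.0]]
force: [0.0, -0.4, -0.0]
opening: 0.234
grasp_force: 30.0
```

```bash
python3 - <<'E'
from h import *
c=cap('wrist','w3.png')
o=np.array([ 0.55625308,-0.00549319]);d=np.array([-0.98124697,-0.19275475]);n=np.array([-d[1],d[0]])
s=bot.read_state();print(s['position'],(s['position'][:2]-o)@d,(s['position'][:2]-o)@n,s['force'])
for x in (-.04,0.):
  for y in(-.0135,0,.0135):
    print(x,y,proj(c,[*(o+x*d+y*n),.036]).round(1))
print(proj(c,[*s['position'][:2],s['position'][2]-.0564]))
E
```

```text
[ 0.55650647 -0.00476583  0.10685823] -0.00038884021978850754 -0.0006648807630534469 [ 0.20010653 -1.19878709 -0.03475664]
-0.04 -0.0135 [303.9 184.4]
-0.04 0 [326.8 184.4]
-0.04 0.0135 [349.7 184.5]
0.0 -0.0135 [304.9 248.5]
0.0 0 [326.7 248.5]
0.0 0.0135 [348.5 248.5]
[325.62765554 256.07552684]
```

View pics/w3.png

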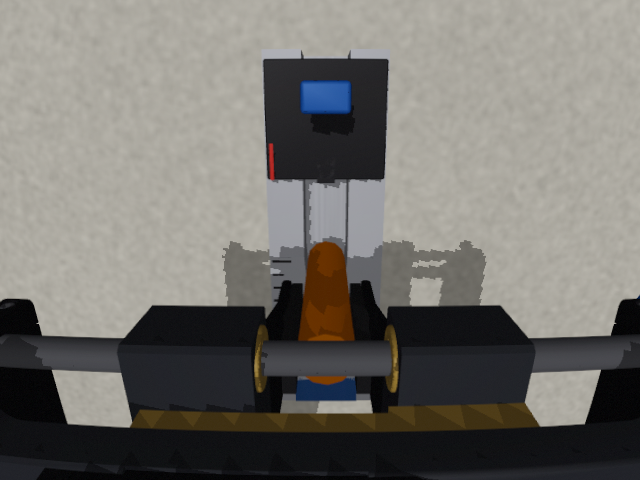

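The rod foot is at u≈326, on the slot's middle (u 304–348), and the follower is clear. I'll lower it.

Call:
{"op": "servo_tool", "data": {
  "targets": [
    {"offset":[0,0,0.01],"dr":[0,0,0]},
    {"offset":[0,0,0.02],"dr":[0,0,0]},
    {"offset":[0,0,0.028],"dr":[0,0,0]},
    {"offset":[0,0,0.034],"dr":[0,0,0]},
    {"offset":[0,0,0.039],"dr":[0,0,0]},
    {"offset":[0,0,0.042],"dr":[0,0,0]},
    {"offset":[0,0,0.0435],"dr":[0,0,0]},
    {"offset":[0,0,0.0435],"dr":[0,0,0]},
    {"offset":[0,0,0.0435],"dr":[0,0,0]}
  ]
}}

```text
time_s: 6.42
position: [0.5549, -0.0041, 0.0624]
tcp_rot: [[0.981, 0.194, -0.001], [0.194, -0.981, 0.0], [-0.001, -0.0, -1.0]]
force: [-1.8, 0.5, 4.7]
opening: 0.236
grasp_force: 30.0
```

Call:
{"op": "servo_tool", "data": {
  "targets": [
    {"offset":[0,0,0],"dr":[0,0,0]},
    {"offset":[0,0,0],"dr":[0,0,0]},
    {"offset":[0,0,0],"dr":[0,0,0]},
    {"offset":[0,0,0],"dr":[0,0,0]},
    {"offset":[0,0,0],"dr":[0,0,0]},
    {"offset":[0,0,0],"dr":[0,0,0]}
  ],
  "gripper": -0.2
}}

```text
time_s: 6.92
position: [0.5554, -0.0043, 0.0619]
tcp_rot: [[0.981, 0.194, 0.0], [0.194, -0.981, -0.0], [0.0, 0.0, -1.0]]
force: [0.3, 0.7, 0.0]
opening: 0.569
grasp_force: 0.0
```

Call:
{"op": "servo_tool", "data": {
  "targets": [
    {"offset":[0,0,-0.01],"dr":[0,0,0]},
    {"offset":[0,0,-0.03],"dr":[0,0,0]},
    {"offset":[0,0,-0.06],"dr":[0,0,0]},
    {"offset":[0,0,-0.09],"dr":[0,0,0]},
    {"offset":[0,0,-0.12],"dr":[0,0,0]},
    {"offset":[0,0,-0.12],"dr":[0,0,0]},
    {"offset":[0,0,-0.12],"dr":[0,0,0]}
  ]
}}

```text
time_s: 7.5
position: [0.5568, -0.0045, 0.1847]
tcp_rot: [[0.981, 0.194, 0.005], [0.194, -0.981, -0.001], [0.005, 0.002, -1.0]]
force: [0.5, 0.4, -0.4]
opening: 0.603
grasp_force: 0.0
```

```bash
python3 - <<'E'
from h import *
c=cap('wrist','w4.png')
o=np.array([ 0.55625308,-0.00549319]);d=np.array([-0.98124697,-0.19275475]);n=np.array([-d[1],d[0]])
s=bot.read_state();print(s['position'],s['opening'],s['force'])
hsv=cv2.cvtColor(c['color'],cv2.COLOR_RGB2HSV)
m=cv2.inRange(hsv,(100,120,70),(125,255,255));k,l,st,ce=cv2.connectedComponentsWithStats(m)
for i in range(1,k):
    if st[i,4]>200:
        p=onz(c,*ce[i],.092)[:2]-o;print('blue',st[i],p@d,p@n)
m=cv2.inRange(hsv,(4,120,110),(25,255,255));k,l,st,ce=cv2.connectedComponentsWithStats(m)
for i in range(1,k):
    if st[i,4]>200:
        p=onz(c,*ce[i],.106)[:2]-o;print('rod',st[i],p@d,p@n)
E
```

```text
[ 0.5553891  -0.004231    0.18299474] 0.6005339043715566 [-0.29277824 -0.24250594 -0.39635845]
blue [308  90  36  23 799] -0.08814645278623005 -0.0009284119791858619
blue [ 573  246   67   76 2646] 0.03497766014418751 0.20802324938259983
blue [306 323  44  17 622] 0.07083501249992033 0.001472402196250953
rod [308 233  33  31 775] 0.0018954711822269622 -0.0018856124351363864
```

View pics/w4.png

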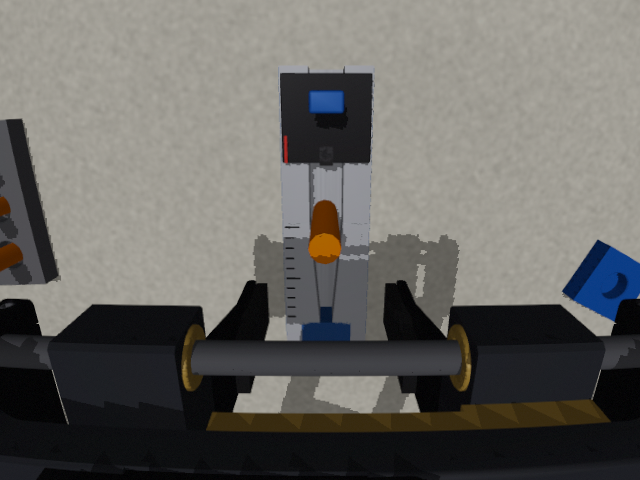

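The rod stands upright in the slot at gauge x≈+1 mm. The knob centre is at gauge x≈-88 mm. I'll shut the gripper and go behind the knob.

```bash
python3 - <<'E'
from h import *
o=np.array([ 0.55625308,-0.00549319]);d=np.array([-0.98124697,-0.19275475])
p=o-.125*d;rel([*p,.062],np.degrees(np.arctan2(-d[1],-d[0])))
E
```

```text
rel [0.1254 0.0015 0.1212] dz 0.07 tilt [ 0.0015 -0.0003]
```

Call:
{"op": "servo_tool", "data": {
  "gripper": 1,
  "targets": [
    {"offset":[0.025,0.001,0],"dr":[0,0,0]},
    {"offset":[0.055,0.001,0],"dr":[0,0,0]},
    {"offset":[0.085,0.001,0],"dr":[0,0,0]},
    {"offset":[0.115,0.001,0],"dr":[0,0,0]},
    {"offset":[0.125,0.001,0],"dr":[0,0,0]},
    {"offset":[0.125,0.001,0.02],"dr":[0,0,0]},
    {"offset":[0.125,0.001,0.05],"dr":[0,0,0]},
    {"offset":[0.125,0.001,0.08],"dr":[0,0,0]},
    {"offset":[0.125,0.001,0.11],"dr":[0,0,0]},
    {"offset":[0.125,0.001,0.121],"dr":[0,0,0]},
    {"offset":[0.125,0.001,0.121],"dr":[0,0,0]},
    {"offset":[0.125,0.001,0.121],"dr":[0,0,0]},
    {"offset":[0.125,0.001,0.121],"dr":[0,0,0]},
    {"offset":[0.125,0.001,0.121],"dr":[0,0,0]}
  ]
}}

```text
time_s: 8.72
position: [0.6798, 0.0188, 0.0632]
tcp_rot: [[0.981, 0.194, 0.004], [0.194, -0.981, -0.001], [0.004, 0.001, -1.0]]
force: [0.8, -0.3, 0.8]
opening: 0.007
grasp_force: 0.0
```

Call:
{"op": "servo_tool", "data": {
  "targets": [
    {"offset":[-0.003,0,0],"dr":[0,0,0]},
    {"offset":[-0.006,0,0],"dr":[0,0,0]},
    {"offset":[-0.009,0,0],"dr":[0,0,0]},
    {"offset":[-0.012,0,0],"dr":[0,0,0]},
    {"offset":[-0.015,0,0],"dr":[0,0,0]},
    {"offset":[-0.018,0,0],"dr":[0,0,0]},
    {"offset":[-0.021,0,0],"dr":[0,0,0]},
    {"offset":[-0.024,0,0],"dr":[0,0,0]},
    {"offset":[-0.027,0,0],"dr":[0,0,0]},
    {"offset":[-0.03,0,0],"dr":[0,0,0]},
    {"offset":[-0.033,0,0],"dr":[0,0,0]},
    {"offset":[-0.036,0,0],"dr":[0,0,0]}
  ]
}}

```text
time_s: 9.72
position: [0.6428, 0.012, 0.0612]
tcp_rot: [[0.981, 0.194, 0.001], [0.194, -0.981, 0.0], [0.001, 0.0, -1.0]]
force: [1.2, 0.0, 1.1]
opening: 0.008
grasp_force: 0.8
```

Call:
{"op": "servo_tool", "data": {
  "targets": [
    {"offset":[-0.003,0,0],"dr":[0,0,0]},
    {"offset":[-0.006,0,0],"dr":[0,0,0]},
    {"offset":[-0.009,0,0],"dr":[0,0,0]},
    {"offset":[-0.012,0,0],"dr":[0,0,0]},
    {"offset":[-0.015,0,0],"dr":[0,0,0]},
    {"offset":[-0.018,0,0],"dr":[0,0,0]},
    {"offset":[-0.021,0,0],"dr":[0,0,0]},
    {"offset":[-0.024,0,0],"dr":[0,0,0]},
    {"offset":[-0.027,0,0],"dr":[0,0,0]},
    {"offset":[-0.029,0,0],"dr":[0,0,0]},
    {"offset":[-0.03,0,0],"dr":[0,0,0]},
    {"offset":[-0.03,0,0],"dr":[0,0,0]}
  ]
}}

```text
time_s: 10.72
position: [0.613, 0.0061, 0.061]
tcp_rot: [[0.981, 0.194, -0.001], [0.194, -0.981, -0.0], [-0.001, -0.0, -1.0]]
force: [0.9, 0.7, 0.9]
opening: 0.01
grasp_force: 0.5
```

```bash
cat > chk.py <<'E'
from h import *
c=cap('wrist','w5.png')
o=np.array([ 0.55625308,-0.00549319]);d=np.array([-0.98124697,-0.19275475]);n=np.array([-d[1],d[0]])
s=bot.read_state();print(s['time_s'],s['position'],'gx',(s['position'][:2]-o)@d,'f along',s['force'][:2]@d,s['force'])
hsv=cv2.cvtColor(c['color'],cv2.COLOR_RGB2HSV)
m=cv2.inRange(hsv,(4,120,110),(25,255,255));k,l,st,ce=cv2.connectedComponentsWithStats(m)
for i in range(1,k):
    if st[i,4]>200:
        p=onz(c,*ce[i],.106)[:2]-o;print('rod',st[i],p@d,p@n)
E
python3 chk.py
```

```text
10.7667 [0.61295098 0.00610348 0.06093114] gx -0.05786995587626648 f along -0.8972770331206065 [ 0.97051455 -0.28553083  1.092169  ]
```

View pics/w5.png

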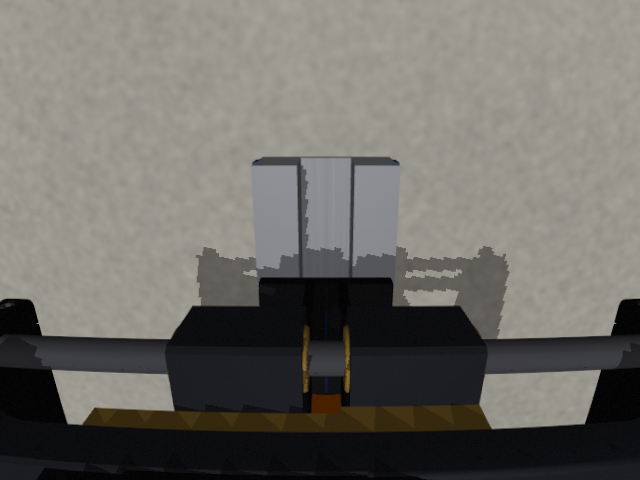

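The follower plate has moved, with its rear edge now at row ~280, and the rod's orange shows ahead at (325,403). I'll carry on in smaller steps.

Call:
{"op": "servo_tool", "data": {
  "targets": [
    {"offset":[-0.0015,0,0],"dr":[0,0,0]},
    {"offset":[-0.003,0,0],"dr":[0,0,0]},
    {"offset":[-0.0045,0,0],"dr":[0,0,0]},
    {"offset":[-0.006,0,0],"dr":[0,0,0]},
    {"offset":[-0.0075,0,0],"dr":[0,0,0]},
    {"offset":[-0.009,0,0],"dr":[0,0,0]},
    {"offset":[-0.0105,0,0],"dr":[0,0,0]},
    {"offset":[-0.012,0,0],"dr":[0,0,0]},
    {"offset":[-0.013,0,0],"dr":[0,0,0]},
    {"offset":[-0.013,0,0],"dr":[0,0,0]}
  ]
}}

```text
time_s: 11.6
position: [0.6002, 0.0036, 0.0609]
tcp_rot: [[0.981, 0.194, -0.001], [0.194, -0.981, -0.0], [-0.001, -0.0, -1.0]]
force: [1.1, 0.1, -2.0]
opening: 0.004
grasp_force: 0.6
```

Call:
{"op": "servo_tool", "data": {
  "targets": [
    {"offset":[-0.0005,0,0],"dr":[0,0,0]},
    {"offset":[-0.001,0,0],"dr":[0,0,0]},
    {"offset":[-0.0015,0,0],"dr":[0,0,0]},
    {"offset":[-0.002,0,0],"dr":[0,0,0]},
    {"offset":[-0.0025,0,0],"dr":[0,0,0]},
    {"offset":[-0.003,0,0],"dr":[0,0,0]}
  ]
}}

```text
time_s: 12.1
position: [0.5977, 0.0031, 0.061]
tcp_rot: [[0.981, 0.194, 0.0], [0.194, -0.981, 0.0], [0.0, -0.0, -1.0]]
force: [2.4, 0.0, -2.5]
opening: 0.003
grasp_force: 1.0
```

Call:
{"op": "servo_tool", "data": {
  "targets": [
    {"offset":[-0.0005,0,0],"dr":[0,0,0]},
    {"offset":[-0.001,0,0],"dr":[0,0,0]},
    {"offset":[-0.0015,0,0],"dr":[0,0,0]},
    {"offset":[-0.0015,0,0],"dr":[0,0,0]}
  ]
}}

```text
time_s: 12.43
position: [0.5961, 0.0028, 0.0611]
tcp_rot: [[0.981, 0.194, -0.0], [0.194, -0.981, -0.0], [-0.0, -0.0, -1.0]]
force: [2.0, 1.5, -1.3]
opening: 0.006
grasp_force: 0.8
```

Call:
{"op": "servo_tool", "data": {
  "targets": [
    {"offset":[-0.0005,0,0],"dr":[0,0,0]},
    {"offset":[-0.001,0,0],"dr":[0,0,0]},
    {"offset":[-0.001,0,0],"dr":[0,0,0]}
  ]
}}

```text
time_s: 12.68
position: [0.5952, 0.0026, 0.0611]
tcp_rot: [[0.981, 0.194, -0.0], [0.194, -0.981, 0.0], [-0.0, -0.0, -1.0]]
force: [1.5, 1.0, -0.7]
opening: 0.002
grasp_force: 0.9
```

Call:
{"op": "servo_tool", "data": {
  "targets": [
    {"offset":[-0.0005,0,0],"dr":[0,0,0]},
    {"offset":[-0.001,0,0],"dr":[0,0,0]},
    {"offset":[-0.001,0,0],"dr":[0,0,0]}
  ]
}}

```text
time_s: 12.93
position: [0.5946, 0.0025, 0.0611]
tcp_rot: [[0.981, 0.194, 0.001], [0.194, -0.981, 0.0], [0.001, 0.0, -1.0]]
force: [3.2, 0.5, -2.2]
opening: 0.003
grasp_force: 1.4
```

Call:
{"op": "servo_tool", "data": {
  "targets": [
    {"offset":[-0.0005,0,0],"dr":[0,0,0]},
    {"offset":[-0.001,0,0],"dr":[0,0,0]},
    {"offset":[-0.001,0,0],"dr":[0,0,0]}
  ]
}}

```text
time_s: 13.18
position: [0.5944, 0.0024, 0.0612]
tcp_rot: [[0.981, 0.194, 0.002], [0.194, -0.981, 0.0], [0.002, 0.0, -1.0]]
force: [4.9, 1.0, -3.4]
opening: 0.008
grasp_force: 2.5
```

The force is rising while motion stops at TCP gauge x ≈ -38.5 mm, near the predicted -37 mm, so the rod is wedging. I'll press a little more.

Call:
{"op": "servo_tool", "data": {
  "targets": [
    {"offset":[-0.0005,0,0],"dr":[0,0,0]},
    {"offset":[-0.001,0,0],"dr":[0,0,0]},
    {"offset":[-0.001,0,0],"dr":[0,0,0]}
  ]
}}

```text
time_s: 13.43
position: [0.5942, 0.0023, 0.0612]
tcp_rot: [[0.981, 0.193, 0.004], [0.193, -0.981, 0.0], [0.004, 0.0, -1.0]]
force: [6.7, 1.9, -4.4]
opening: 0.01
grasp_force: 3.3
```

Call:
{"op": "servo_tool", "data": {
  "targets": [
    {"offset":[-0.0005,0,0],"dr":[0,0,0]},
    {"offset":[-0.001,0,0],"dr":[0,0,0]},
    {"offset":[-0.001,0,0],"dr":[0,0,0]}
  ]
}}

```text
time_s: 13.68
position: [0.5941, 0.0023, 0.0612]
tcp_rot: [[0.981, 0.193, 0.006], [0.193, -0.981, 0.001], [0.006, 0.001, -1.0]]
force: [8.5, 3.0, -4.9]
opening: 0.005
grasp_force: 4.0
```

About 9 N, less 1.5 N of friction, is right for wedging. I'll back off, rise and look.

Call:
{"op": "servo_tool", "data": {
  "targets": [
    {"offset":[0.004,0,0],"dr":[0,0,0]},
    {"offset":[0.012,0,0],"dr":[0,0,0]},
    {"offset":[0.022,0,0],"dr":[0,0,0]},
    {"offset":[0.025,0,-0.02],"dr":[0,0,0]},
    {"offset":[0.025,0,-0.05],"dr":[0,0,0]},
    {"offset":[0.025,0,-0.08],"dr":[0,0,0]},
    {"offset":[0.025,0,-0.11],"dr":[0,0,0]},
    {"offset":[0.025,0,-0.14],"dr":[0,0,0]},
    {"offset":[0.01,0,-0.17],"dr":[0,0,0]},
    {"offset":[-0.02,0,-0.18],"dr":[0,0,0]},
    {"offset":[-0.05,0,-0.18],"dr":[0,0,0]},
    {"offset":[-0.07,0,-0.18],"dr":[0,0,0]},
    {"offset":[-0.07,0,-0.18],"dr":[0,0,0]},
    {"offset":[-0.07,0,-0.18],"dr":[0,0,0]}
  ]
}}

```text
time_s: 14.85
position: [0.5214, -0.0118, 0.2414]
tcp_rot: [[0.981, 0.193, -0.001], [0.193, -0.981, 0.0], [-0.001, -0.0, -1.0]]
force: [0.2, 0.2, 0.1]
opening: 0.008
grasp_force: 0.0
```

```bash
sed -i 's/w5.png/w6.png/' chk.py; cat >> chk.py <<'E'
m=cv2.inRange(hsv,(100,120,70),(125,255,255));k,l,st,ce=cv2.connectedComponentsWithStats(m)
for i in range(1,k):
    if st[i,4]>200:
        p=onz(c,*ce[i],.092)[:2]-o;print('blue',st[i],p@d,p@n)
E
python3 chk.py
```

```text
14.9 [ 0.52283825 -0.01187982  0.24138409] gx 0.03401925151096828 f along -0.5862352454020925 [ 0.60372985 -0.03202433  0.71630648]
rod [313 208  27  26 549] 0.03629012366537971 -0.0006337331963378471
blue [312 136  28  19 518] -0.01975252408064201 -0.0009495245821289928
blue [ 549  193   75   73 2715] 0.04742188895559638 0.22011030575198487
```

View pics/w6.png

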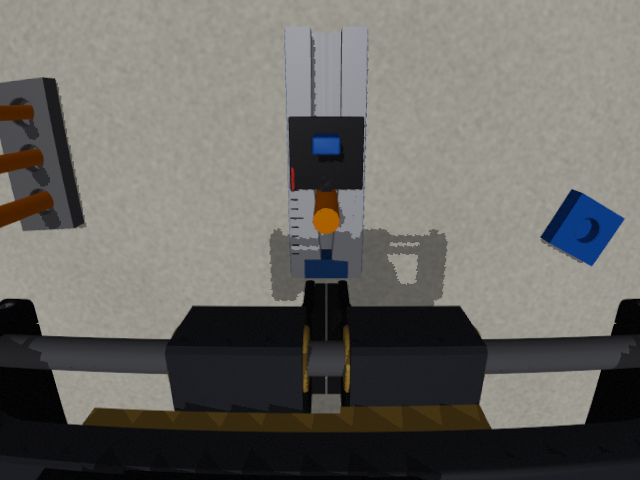

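The rod stands upright at gauge x = 36.3 mm, against the 33–43.5 mm band for rod d, and y ≈ -0.6 mm. The follower's face is at about 25.2 mm, so it touches the rod, whose radius is 10.7 mm. The spares are in place and the robot is clear.

```bash
python3 -c "
from rig import ticket
print(ticket.hand_in())"
```

```text
the job is handed in; nothing more can be done
None
```

I wedged the rod upright at gauge x ≈ 36 mm, which fits rod d (about 21 mm diameter), left the follower touching it, and handed the job in; no verdict came back.

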